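# Reset the telescoping drill stop and lay in the long bar

### The arm

A 7-joint arm with a two-finger parallel gripper is mounted at the origin on the work surface. World frame = base frame: x ahead of the robot, y to its left, z up, the work surface at z = 0. Lengths are in m, angles in rad, forces in N, time in s.
With the tool pointing down it reaches from about 0.4 to 0.75 m from the base axis. Payload 19.5 kg.
Tool frame: the origin (TCP) lies midway between the tips of the shut fingers; the grasp point (between the pads) lies 19 mm behind it; z points along the fingers, y is the direction in which the jaws open and shut (so a half turn about z gives the same grasp; the last joint's range is limited). The gripper opens to 85 mm and grips with 20 to 120 N. Pads are 22 mm wide; open, the fingers measure 114 mm over their backs; the gripper's body (76 mm by 85 mm) begins 54 mm behind the grasp point. The pads swing forward as they close: fully open they stand 13 mm farther back than shut.
Start: joints at [1.089, 0.707, -0.028, 1.485, 0.022, 0.951, -0.075], TCP at [0.245, -0.52, 0.231] pointing down, gripper open.
Joint ranges: [-2.71, 2.71], [-0.32, 2.16], [-1.57, 1.52], [0, 2.45], [-1.46, 4.6], [0, 2.02], [-2.83, 2.83]. Speed limits (rad/s): [1.89, 1.89, 2.57, 2.57, 3.01, 3.01, 3.01].

### API

Orientations are given as a unit quaternion [w, x, y, z].
In Python, from plant import sensors, optics, order gives the robot as it stands.
- The arm moves only by the tool apply_moves, never from a script. Its argument "rows" is a list of rows, each a list of 3 entries, a list of its own where there are three numbers: the turn, a rotation vector about the world's x, y, z in rad, then the shift along the world's x, y, z in mm, then the opening, from 0 (shut) to 1 (fully open). In form: [[[ax, ay, az], [tx, ty, tz], claw], ...]. A call has 1 to 8 rows; each row shifts and turns the commanded pose from where the row before left it; what a row does not reach is not made up. A row lasts 1/10 s, in which the tool goes at most 50 mm and 8.59 degrees, less where a joint would pass 70% of its speed; a pose out of reach is approached as far as the arm can. A call with a gripper value outside its range is refused whole. The fingers move at their own pace and stop on an object; "newtons" is the grip in N (left out, the last holds). Time passes only in rows, so rows that do not move let the fingers close. It gives the time, the measured TCP pose, the force and the opening at its end, in the units of the state.
- sensors.state(): the state, without advancing time (a new reading comes with each control period).
- optics.read_camera(name): name is "side" or "top" or "wrist"; returns a dict with "image" (480x640x3 uint8, blue, green, red), "mtx" (3x3 intrinsics, pixels), "dist_coeffs" ([k1, k2, p1, p2, k3] as OpenCV has them; the pictures are not rectified), "rvec" (rotation vector, rad) and "tvec" (3), from world to camera coordinates, as OpenCV has them. Camera axes: x right, y down, z forward; pixel columns grow to the right and rows downward; lengths in m; the calibration is good to about 2 mm. A picture is of the moment at which its call begins. There is no depth.
- order.sign_off(): hands the job in, once; it reports no verdict.
The state is a dict: "time_s": time; "qpos": joint angles; "joint_velocities": joint speeds; "joint_torque": joint torques, N m; "tcp_pos": TCP position; "ee_rot": TCP orientation; "wrist_force": force on the tool from outside, world axes, zero at the start; "moment": the same for the moment, N m; "width": finger opening in m.
Only numpy, scipy, OpenCV 4.12 (cv2) and the standard library are available. Lean on these libraries where they do the work, as an engineer would, in place of code of your own. Each camera call takes 0.05 s, during which the arm holds its last target. There are 200 camera calls.

### The job

On the drilling jig, squeeze the two snap buttons of the square telescoping tube flush and slide the outer tube with its stop plate out, away from its pedestal, to the next hole only, so that both buttons snap out again. Then lay the long bar square on the steel bed between the fixed fence and the stop plate, and leave it there. Leave the short bar, the chuck key, the oil bottle and the brush where they are.

Things in the scene. Friction and masses are not known exactly. Their poses are not given: they have to be found in the camera images.
- stop_jig: drilling jig fixed to the bench: green base plate 190 x 330 x 10 mm (x -90 to +100, y -175 to +155 of this frame; origin at bench height). y is the slide direction (+y outwards), x crosses the tube. The tube lies along y at x -45 mm, held by a green pedestal block 67 mm high at y -167 to -137. The steel bed lies along y at x +25 to +75 mm, its top 20 mm above the bench
- tube_axis (a point): fixed point on the square tube's axis, 47 mm above the bench, midway between the two snap buttons; axes as the jig's. The buttons sit on the dark inner tube (fixed), one each side at +x and -x: domed, 10 mm across, standing 6.5 mm out of 12 mm holes in the aluminium outer tube, 41 mm over both. Pinch the sides with pads over the buttons: both go flush at 3 N each
- sleeve (a joint): slide of the outer tube (28 mm square, 2 mm wall, at the start reaching 105 mm to -y and 65 mm to +y of tube_axis), m: 0 at start, 0.040 at the next hole, 0.080 at the last; 1 mm play. With the buttons pinched flush, the same grip drags it out: up to 12 N until the hole rims push the domes under the wall, then under 5 N. At 0.040 the buttons snap out and block it
- button_near (a joint): travel of the snap button on the jig's -x side, in m: 0 fully out, 0.0065 flush with the outer tube's side, 0.0085 under its wall
- button_far (a joint): the same for the snap button on the jig's +x side
- stop_face (a point): point on the stop plate's face towards the fence, over the middle of the bed, 42 mm above the bench. The plate is fixed to the outer tube's +y end and moves with it: 10 mm thick, 140 mm long across the jig, top 61 mm above the bench, 3 mm clear of the bed. Gap from fence to plate: 98 mm at the start, 138 mm at the next hole
- fence_face (a point): point on the fixed fence's face towards the stop plate, over the middle of the bed, 42 mm above the bench. The fence is a dark block 60 mm wide, 20 mm thick, its top 60 mm above the bench
- nest (a point): point on the top of the bed (20 mm above the bench), midway between the fixed fence and the stop plate as it stands at the next hole; axes as the jig's. The long bar's centre belongs above this point, its length along y
- long_bar_center (a point): centre of the long aluminium bar, 30 x 130 x 24 mm (x, y, z), loose, lying flat on the bench; y along its length
- short_bar_center (a point): centre of the short aluminium bar, 30 x 88 x 24 mm, bystander, lying flat on the bench; y along its length
- chuck_key_mid (a point): on the stem of a T-shaped chuck key of about 95 x 95 mm, bystander, lying on the bench
- oil_bottle_mid (a point): centre of an upright closed oil bottle, 60 mm across and 150 mm high, bystander
- chip_brush_mid (a point): on a brush of 200 mm, bystander, lying on the bench
Things that resemble listed ones, but are neither listed nor needed, are in the scene too. What is shaped like the part that bears long_bar_center but turquoise or yellow is not meant.

How it is judged:
By the outcome, as a careful person would: the job done as asked, in the order asked, and still so for the second after the job is handed in, with the robot touching nothing.
It also fails if it takes over 51 s, if anything falls off the work surface, if the arm or the gripper's body presses on something with over 40 N, if the wrist force passes 120 N, or if a joint passes its speed limit or range.

## Working session

There is one attempt and no reset: what is moved stays moved. The work goes in short steps, Python scripts to look and compute and a tool call to move; the robot and the scene stay as the last step left them, time stands still between calls to the robot, and variables do not carry over. Pictures are saved under pics/ and viewed, about 8 in all and at most 12, crops included, and the job is handed in when it is done.

Besides the shell and the picture viewer there is one more tool, called after "Emit:" in YAML: its name, and indented under it one key for each argument. apply_moves: Moves the arm, as the interface text tells. Its arguments: {"type":"object","properties":{"rows":{"type":"array"},"newtons":{"type":"number"}},"required":["rows"]}

```bash
ls; mkdir -p pics; cat > h.py <<'E'
import numpy as np, cv2
from plant import sensors, optics, order
def cam(n, save=None):
    c=optics.read_camera(n)
    if save: cv2.imwrite('pics/'+save,c['image'])
    return c
def ray(c,px):
    p=cv2.undistortPoints(np.array(px,float).reshape(-1,1,2),c['mtx'],c['dist_coeffs']).reshape(-1,2)
    R=cv2.Rodrigues(np.array(c['rvec'],float))[0]; t=np.array(c['tvec'],float).ravel()
    d=np.c_[p,np.ones(len(p))]@R
    return -R.T@t,d
def onz(c,px,z):
    o,d=ray(c,px); return o+d*((z-o[2])/d[:,2])[:,None]
def proj(c,P):
    return cv2.projectPoints(np.array(P,float).reshape(-1,3),np.array(c['rvec'],float),np.array(c['tvec'],float),c['mtx'],c['dist_coeffs'])[0].reshape(-1,2)
E
python3 - <<'E'
from h import *
import pickle
s=sensors.state(); print(s)
d={n:cam(n,n+'0.png') for n in('top','side','wrist')}
pickle.dump(d,open('c0.pkl','wb'))
for n in d: print(n,ray(d[n],[[320,240]]))
E
```

```text
pics
{'time_s': 0.0, 'qpos': array([ 1.08928336,  0.70706053, -0.0276104 ,  1.48499405,  0.02199499,
        0.95093584, -0.07548473]), 'joint_velocities': array([-6.24785684e-04, -8.18701041e-04, -2.14904462e-04, -4.92964869e-04,
       -9.35786988e-04,  8.42556967e-04,  4.61478833e-05]), 'joint_torque': array([-5.96689256e-05, -8.83204794e+01,  1.23454012e+00, -2.36165214e+01,
        1.69261551e-02,  6.55205382e-03,  3.52141126e-05]), 'tcp_pos': array([ 0.24469902, -0.52003416,  0.23085309]), 'ee_rot': array([-5.30199803e-04,  9.75916904e-01,  2.18141919e-01, -1.37344213e-04]), 'wrist_force': array([ 0.0610556 ,  0.13109422, -0.22498841]), 'moment': array([0.02255697, 0.00179755, 0.0212178 ]), 'width': 0.08516542178296593}
top (array([0.42354577, 0.0187123 , 1.26383532]), array([[ 0.16041457, -0.01448098, -0.98694815]]))
side (array([0.01676794, 0.54101773, 1.01451662]), array([[ 0.4799381 , -0.43065728, -0.76450433]]))
wrist (array([ 0.30689756, -0.49063369,  0.37462361]), array([[-0.23732041, -0.10933046, -0.96528953]]))
```

View pics/top0.png

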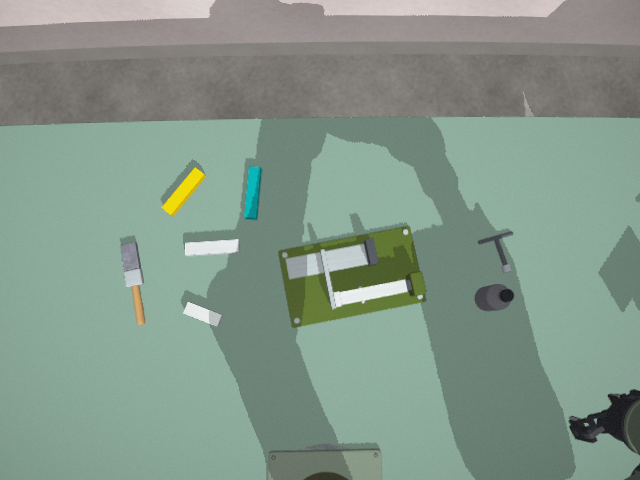

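View pics/side0.png

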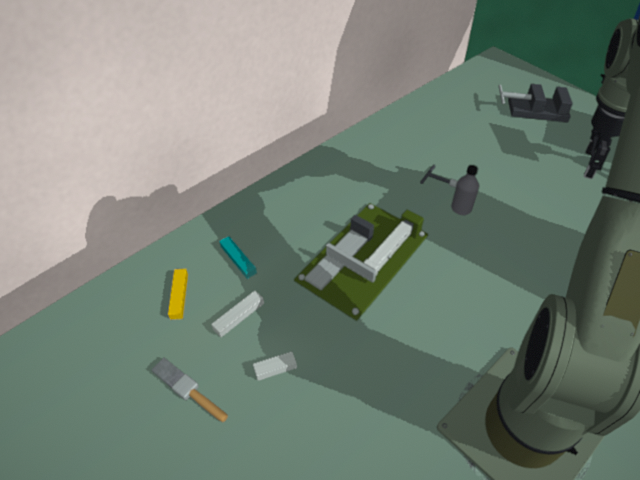

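The top view shows the jig centred near (352,275), with its outward direction to the left. The pedestal is at (417,284), the stop plate at (328,278) and the fence at (371,251). The long bar is at (211,247) and the short bar at (202,314). The side view agrees.

```bash
python3 - <<'E'
from h import *
import pickle
d=pickle.load(open('c0.pkl','rb'))
def quad(m,c,z,approx=True):
    cs=cv2.findContours(m,cv2.RETR_EXTERNAL,cv2.CHAIN_APPROX_NONE)[0]
    k=max(cs,key=cv2.contourArea)
    P=onz(c,k.reshape(-1,2),z)[:,:2]
    r=cv2.minAreaRect((P*1000).astype(np.float32)); return r,cv2.boxPoints(r)
for n,z0 in(('top',0),('side',0)):
    c=d[n]; im=c['image']; h=cv2.cvtColor(im,cv2.COLOR_BGR2HSV)
    print(n,'hsv green',h[300,310] if n=='top' else h[300,340])
    H,S,V=[h[...,i].astype(int) for i in range(3)]
    g=((H>28)&(H<48)&(S>140)).astype(np.uint8)*255
    g=cv2.morphologyEx(g,cv2.MORPH_CLOSE,np.ones((25,25)))
    cv2.imwrite(f'pics/g_{n}.png',g)
    r,b=quad(g,c,0.010); print('base',r,b.tolist())
    w=((S<40)&(V>110)).astype(np.uint8)*255
    cs=cv2.findContours(w,cv2.RETR_EXTERNAL,cv2.CHAIN_APPROX_NONE)[0]
    for k in cs:
        if 150<cv2.contourArea(k)<5000:
            P=onz(c,k.reshape(-1,2),0.024)[:,:2]*1000
            r=cv2.minAreaRect(P.astype(np.float32)); print(cv2.boundingRect(k),r)
E
```

```text
top hsv green [ 39 139 123]
base ((539.2234497070312, -76.6473388671875), (185.726806640625, 328.26190185546875), 9.987700462341309) [[419.3010559082031, 68.89027404785156], [476.2337646484375, -254.3968048095703], [659.1458740234375, -222.18495178222656], [602.213134765625, 101.10212707519531]]
(267, 450, 115, 30) ((104.2587890625, 0.3532867431640625), (261.3038635253906, 65.34356689453125), 88.79650115966797)
(183, 301, 41, 26) ((454.0329284667969, 281.03082275390625), (94.7872543334961, 34.782257080078125), 68.23333740234375)
(282, 244, 126, 65) ((537.315673828125, -57.18597412109375), (145.85939025878906, 288.8385925292969), 5.147866725921631)
(120, 242, 24, 49) ((569.5375366210938, 455.79669189453125), (115.2795181274414, 47.699920654296875), 10.448429107666016)
(185, 239, 56, 18) ((611.1821899414062, 259.9959716796875), (39.59745788574219, 133.2794952392578), 0.7677677273750305)
side hsv green [ 40 166  60]
base ((538.6231079101562, -91.13084411621094), (185.05340576171875, 367.7567138671875), 9.954931259155273) [[415.7017822265625, 73.98363494873047], [479.2771911621094, -288.
[... 593 characters left out ...]
 ((36.865020751953125, -214.763671875), (19.895214080810547, 121.25120544433594), 21.10240936279297)
(547, 314, 17, 52) ((62.26708984375, -211.25172424316406), (18.972957611083984, 142.07958984375), 21.309486389160156)
(211, 290, 53, 48) ((604.0735473632812, 266.8068542480469), (46.6287956237793, 136.85299682617188), 2.9115922451019287)
(307, 256, 34, 31) ((558.439697265625, 41.39417266845703), (53.583866119384766, 83.95062255859375), 12.63506031036377)
(616, 221, 24, 31) ((78.42418670654297, -639.9542846679688), (145.6161346435547, 44.72766876220703), 84.70887756347656)
(326, 221, 86, 61) ((543.4183349609375, -122.16000366210938), (160.1958465576172, 203.97434997558594), 2.8115599155426025)
```

Emit:
apply_moves:
  rows:
    - [[0, 0, 0.1], [20, 36, 0], 1]
    - [[0, 0, 0.11], [20, 36, 0], 1]
    - [[0, 0, 0.11], [20, 36, 0], 1]
    - [[0, 0, 0.11], [20, 36, 0], 1]
    - [[0, 0, 0.11], [20, 36, 0], 1]
    - [[0, 0, 0.11], [20, 36, 0], 1]
    - [[0, 0, 0.11], [20, 36, 0], 1]
    - [[0, 0, 0.11], [20, 36, 0], 1]
  newtons: 40

```text
time_s: 0.95
tcp_pos: [0.4053, -0.2307, 0.2313]
ee_rot: [-0.0, 0.792, 0.611, -0.0]
wrist_force: [1.0, -0.6, -0.5]
width: 0.0853
```

Emit:
apply_moves:
  rows:
    - [[0, 0, 0.11], [20, 36, 0], 1]
    - [[0, 0, 0.11], [20, 36, 0], 1]
    - [[0, 0, 0.11], [20, 36, 0], 1]
    - [[0, 0, 0.11], [20, 36, 0], 1]
    - [[0, 0, 0], [0, 0, 0], 1]

```text
time_s: 1.45
tcp_pos: [0.4866, -0.0834, 0.2312]
ee_rot: [-0.0, 0.637, 0.771, 0.001]
wrist_force: [-0.6, -1.6, -0.8]
width: 0.0855
```

```bash
python3 - <<'E'
from h import *
import pickle
s=sensors.state(); print(s['time_s'],s['tcp_pos'],s['ee_rot'])
c=cam('wrist','w1.png'); pickle.dump(c,open('c1.pkl','wb')); print(ray(c,[[320,240]]))
E
```

```text
1.45 [ 0.48662464 -0.08341173  0.23115363] [-3.97799442e-04  6.37174017e-01  7.70718847e-01  1.25414510e-03]
(array([ 0.47441176, -0.01642437,  0.37504215]), array([[ 0.04835476, -0.2547111 , -0.9658375 ]]))
```

View pics/w1.png

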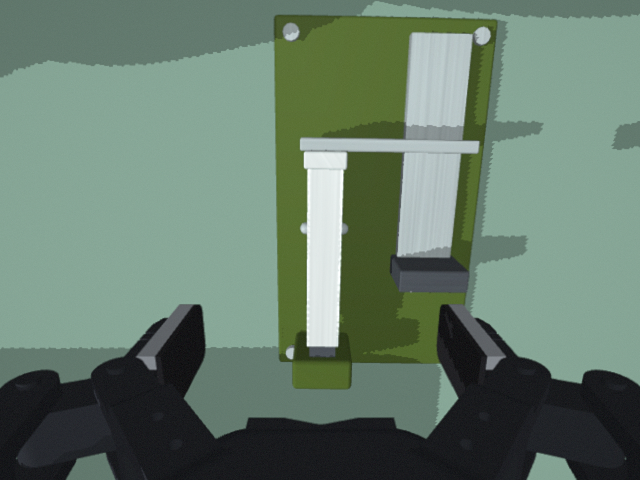

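The wrist view shows the tube with its buttons at (304,229) and (344,229). The plate's near edge is at about row 150, the fence is at (430,262), and the pedestal is at (322,375).

```bash
python3 - <<'E'
from h import *
import pickle
c=pickle.load(open('c1.pkl','rb')); t=pickle.load(open('c0.pkl','rb'))['top']
im=c['image']; g=cv2.cvtColor(im,cv2.COLOR_BGR2GRAY)
P=lambda px,z: (onz(c,px,z)*1000).round(1).tolist()
# tube edges at rows
for r in(180,200,215,250,280,310,330):
    row=im[r,285:365].max(axis=1).astype(int); w=np.where(row>185)[0]+285
    print(r,w.min(),w.max(),P([[w.min(),r],[w.max(),r]],0.061))
for s,x0,x1 in(('L',298,308),('R',341,352)):
    sub=g[215:243,x0:x1]; print(s); print(sub[:, ::1].tolist() if 0 else sub[4:24:2])
print('buttons',P([[304,229],[344,229]],0.047))
print('screws',P([[290,31],[482,35]],0.012))
m=cv2.inRange(cv2.cvtColor(im,cv2.COLOR_BGR2HSV),(28,130,20),(48,255,255))
m=cv2.morphologyEx(m,cv2.MORPH_CLOSE,np.ones((5,5)))
for r in (60,100,300,330): 
    w=np.where(m[r,200:560])[0]+200; print(r,P([[w.min(),r],[w.max(),r]],0.010))
R=cv2.Rodrigues
E
```

```text
180 307 342 [[470.7, -52.7, 61.0], [498.0, -47.4, 61.0]]
200 307 342 [[473.6, -68.4, 61.0], [501.3, -63.1, 61.0]]
215 307 341 [[475.8, -80.5, 61.0], [503.0, -75.3, 61.0]]
250 307 340 [[481.1, -109.8, 61.0], [508.1, -104.6, 61.0]]
280 307 339 [[485.9, -136.0, 61.0], [512.7, -130.9, 61.0]]
310 307 338 [[490.9, -163.4, 61.0], [517.4, -158.4, 61.0]]
330 307 338 [[494.3, -182.5, 61.0], [521.3, -177.3, 61.0]]
L
[[ 96  97  96  97  97  99  96  93 110 212]
 [ 96  98  98  98  94  95  96  96 113 225]
 [ 97  97  95 105 144 140 141 135 136 223]
 [ 97  94 111 162 187 188 182 172 174 227]
 [ 95 101 154 196 209 209 199 196 195 240]
 [ 97  99 151 203 220 219 208 194 196 235]
 [ 96  95 102 162 197 202 199 191 192 229]
 [ 97  94  96  97 114 137 144 144 157 231]
 [ 96  98  97  97  95  94  97  94 112 226]
 [ 95  97  97  97  94  97  95  91 108 211]]
R
[[232 119  73  74  73  71  73  73  73  72  72]
 [229 119  72  72  72  72  73  72  74  72  74]
 [238 146 107  99  85  75  72  73  73  72  74]
 [224 152 134 134 127 113  86  77  72  74  72]
 [225 160 144 139 136 130 115  80  71  69  72]
 [227 163 140 140 137 129 115  80  72  73  72]
 [221 154 135 134 127 119  93  75  74  72  74]
 [188 124 115 106  98  81  73  74  72  73  73]
 [161  82  71  72  70  73  71  74  73  72  73]
 [168  84  71  73  72  74  74  71  70  74  75]]
buttons [[475.5, -95.9, 47.0], [509.2, -89.5, 47.0]]
screws [[433.7, 61.8, 12.0], [593.5, 90.1, 12.0]]
60 [[424.6, 37.4, 10.0], [608.4, 73.3, 10.0]]
100 [[430.7, 5.3, 10.0], [613.6, 40.9, 10.0]]
300 [[463.9, -181.8, 10.0], [646.3, -147.2, 10.0]]
330 [[469.2, -214.8, 10.0], [629.4, -184.5, 10.0]]
```

Emit:
apply_moves:
  rows:
    - [[0, 0, -0.012], [5.5, -9.5, -30], 1]
    - [[0, 0, 0], [0, 0, -40], 1]
    - [[0, 0, 0], [0, 0, -40], 1]
    - [[0, 0, 0], [0, 0, -40], 1]
    - [[0, 0, 0], [0, 0, -30], 1]
    - [[0, 0, 0], [0, 0, -15], 1]
    - [[0, 0, 0], [0, 0, -10], 1]
    - [[0, 0, 0], [0, 0, 0], 1]
  newtons: 30

```text
time_s: 2.3
tcp_pos: [0.4898, -0.0982, 0.0256]
ee_rot: [-0.0, 0.646, 0.763, -0.001]
wrist_force: [-0.1, 0.6, 0.7]
width: 0.0852
```

```bash
python3 - <<'E'
from h import *
import pickle
s=sensors.state(); print(s['time_s'],s['tcp_pos'],s['ee_rot'],s['wrist_force'])
c=cam('wrist','w2.png'); pickle.dump(c,open('c2.pkl','wb'))
E
```

```text
2.3 [ 0.48976853 -0.0982093   0.02561535] [-4.88980819e-04  6.46028660e-01  7.63312794e-01 -5.57080205e-04] [-0.09591602  0.60011297  0.67414134]
```

View pics/w2.png

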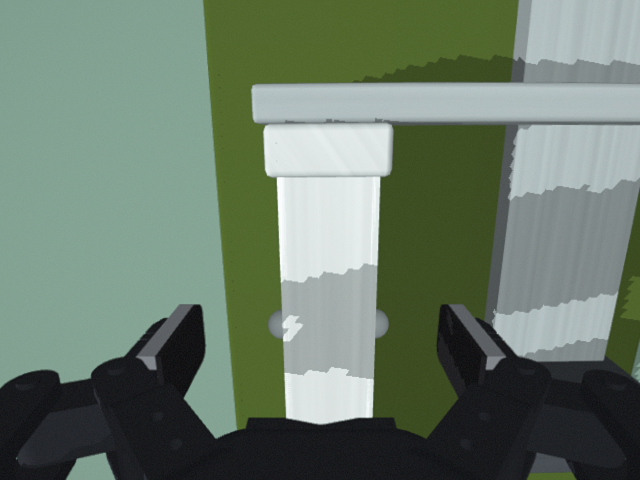

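The buttons are at (275,324) and (381,324), centred between the pads. I'll measure them again from here.

```bash
python3 - <<'E'
from h import *
import pickle
c=pickle.load(open('c2.pkl','rb'))
print(onz(c,[[268,324],[389,324],[328.5,324],[330,222]],0.047)*1000)
print(onz(c,[[284,324],[375.5,324]],0.061)*1000)
E
```

```text
[[471.83968856 -95.79665393  47.        ]
 [512.88350453 -88.88750673  47.        ]
 [492.35858669 -92.32265968  47.        ]
 [486.70535427 -56.91149452  47.        ]]
[[477.52069072 -87.51472525  61.        ]
 [504.99840132 -82.89033713  61.        ]]
```

Emit:
apply_moves:
  rows:
    - [[0, 0, 0.005], [2.5, 6, 0], 1]
    - [[0, 0, 0], [0, 0, 0], 1]
    - [[0, 0, 0], [0, 0, 0], 1]

```text
time_s: 2.65
tcp_pos: [0.4932, -0.0916, 0.0268]
ee_rot: [0.0, 0.644, 0.765, 0.0]
wrist_force: [-0.4, 1.1, -0.3]
width: 0.0857
```

Emit:
apply_moves:
  rows:
    - [[0, 0, 0], [0, 0, 0], 0.2]
    - [[0, 0, 0], [0, 0, 0], 0.1]
    - [[0, 0, 0], [0, 0, 0], 0.1]
    - [[0, 0, 0], [0, 0, 0], 0.1]
    - [[0, 0, 0], [0, 0, 0], 0.1]
    - [[0, 0, 0], [0, 0, 0], 0.1]
    - [[0, 0, 0], [0, 0, 0], 0.1]
    - [[0, 0, 0], [0, 0, 0], 0.1]
  newtons: 30

```text
time_s: 3.45
tcp_pos: [0.4913, -0.0922, 0.0264]
ee_rot: [-0.001, 0.644, 0.765, -0.001]
wrist_force: [-10.3, -1.3, 10.9]
width: 0.0276
```

```bash
python3 - <<'E'
from h import *
s=sensors.state(); print(s)
cam('wrist','w3.png')
E
```

```text
{'time_s': 3.45, 'qpos': array([ 0.20459091,  0.95165758, -0.15366585,  1.92386942,  0.43721844,
        0.30154471, -0.13351842]), 'joint_velocities': array([-6.05914845e-04, -1.39203664e-03, -2.32148970e-05,  6.67079021e-04,
       -1.05340569e-03,  1.92568580e-03,  1.09132244e-03]), 'joint_torque': array([-1.26057945e+00, -8.54299521e+01, -2.28998758e+00, -1.20938990e+01,
        9.99350427e-02, -2.59464562e+00, -8.35558330e-02]), 'tcp_pos': array([ 0.49134545, -0.09217612,  0.02636362]), 'ee_rot': array([-0.00092245,  0.64387925,  0.7651255 , -0.00127794]), 'wrist_force': array([-10.32571786,  -1.25045702,  10.85626337]), 'moment': array([-0.17956805,  1.80812727,  0.10027587]), 'width': 0.027562481764970184}
```

Opening 27.6 mm means both buttons are flush. I'll relieve the side load, then drag.

Emit:
apply_moves:
  rows:
    - [[0, 0, 0], [-1.5, 0, 1], 0.1]
    - [[0, 0, 0], [0, 0, 0], 0.1]
    - [[0, 0, 0], [-0.35, 2, 0], 0.1]
    - [[0, 0, 0], [-0.7, 4, 0], 0.1]
    - [[0, 0, 0], [-0.7, 4, 0], 0.1]

```text
time_s: 4.0
tcp_pos: [0.4897, -0.0828, 0.0267]
ee_rot: [0.0, 0.644, 0.765, -0.0]
wrist_force: [4.9, -6.3, -22.7]
width: 0.0274
```

Emit:
apply_moves:
  rows:
    - [[0, 0, 0], [-0.7, 4, 0], 0.1]
    - [[0, 0, 0], [-0.7, 4, 0], 0.1]
    - [[0, 0, 0], [-0.7, 4, 0], 0.1]
    - [[0, 0, 0], [0, 0, 0], 0.1]

```text
time_s: 4.4
tcp_pos: [0.4873, -0.0693, 0.0267]
ee_rot: [-0.0, 0.644, 0.765, -0.0]
wrist_force: [3.2, 2.0, -23.1]
width: 0.0272
```

```bash
python3 - <<'E'
from h import *
s=sensors.state(); print(s['tcp_pos'],s['wrist_force'],s['width'])
a=cam('wrist','w4.png')['image']; b=cv2.imread('pics/w3.png'); cv2.imwrite('pics/w34.png',cv2.resize(np.hstack([b,a]),(800,300)))
E
```

```text
[ 0.4873213  -0.06930892  0.02667582] [  3.20679827   2.01951854 -23.11149565] 0.02717956498066416
```

View pics/w34.png

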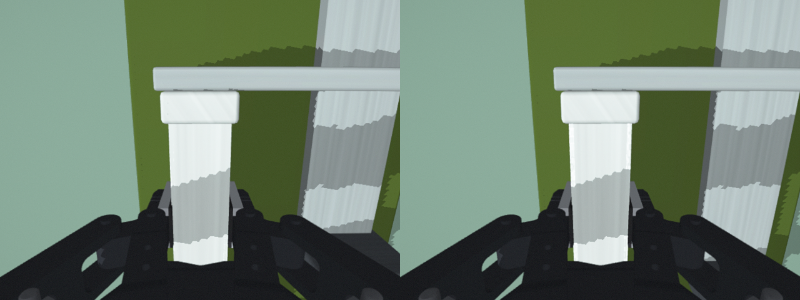

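The plate kept its place in the wrist view while the gripper moved 23 mm, so the grip holds and the tube slides. I'll continue.

Emit:
apply_moves:
  rows:
    - [[0, 0, 0], [-0.7, 4, -0.7], 0.1]
    - [[0, 0, 0], [-0.7, 4, 0], 0.1]
    - [[0, 0, 0], [-0.7, 4, 0], 0.1]
    - [[0, 0, 0], [-0.35, 2, 0], 0.1]
    - [[0, 0, 0], [-0.35, 2, 0], 0.1]
    - [[0, 0, 0], [0, 0, 0], 0.1]

```text
time_s: 5.05
tcp_pos: [0.4846, -0.0537, 0.0266]
ee_rot: [-0.0, 0.644, 0.765, -0.0]
wrist_force: [1.1, -0.9, -10.5]
width: 0.0273
```

Emit:
apply_moves:
  rows:
    - [[0, 0, 0], [-0.2, 1, 0], 0.1]
    - [[0, 0, 0], [0, 0, 0], 0.1]

```text
time_s: 5.25
tcp_pos: [0.4844, -0.0527, 0.0266]
ee_rot: [-0.0, 0.644, 0.765, -0.0]
wrist_force: [1.6, -0.5, -10.6]
width: 0.0275
```

Emit:
apply_moves:
  rows:
    - [[0, 0, 0], [-0.2, 1, 0], 0.1]
    - [[0, 0, 0], [0, 0, 0], 0.1]

```text
time_s: 5.45
tcp_pos: [0.4842, -0.0517, 0.0266]
ee_rot: [-0.0, 0.644, 0.765, -0.0]
wrist_force: [0.6, 0.1, -10.6]
width: 0.0274
```

Emit:
apply_moves:
  rows:
    - [[0, 0, 0], [-0.2, 1, 0], 0.1]
    - [[0, 0, 0], [0, 0, 0], 0.1]

```text
time_s: 5.65
tcp_pos: [0.4842, -0.0513, 0.0266]
ee_rot: [0.0, 0.644, 0.765, -0.0]
wrist_force: [2.4, -6.5, -11.2]
width: 0.0275
```

```bash
python3 - <<'E'
from h import *
import pickle
s=sensors.state(); print(s['tcp_pos'],s['wrist_force'],s['width'])
d={n:cam(n) for n in('top','side')}; pickle.dump(d,open('c5.pkl','wb'))
a=d['top']['image'][220:340,270:430]; b=d['side']['image'][180:330,280:440]
cv2.imwrite('pics/ts5.png',np.hstack([cv2.resize(a,(400,300),interpolation=3),cv2.resize(b,(320,300),interpolation=3)]))
E
```

```text
[ 0.48415639 -0.05126064  0.02659148] [  2.44313405  -6.51557855 -11.19902298] 0.02751956200969131
```

View pics/ts5.png

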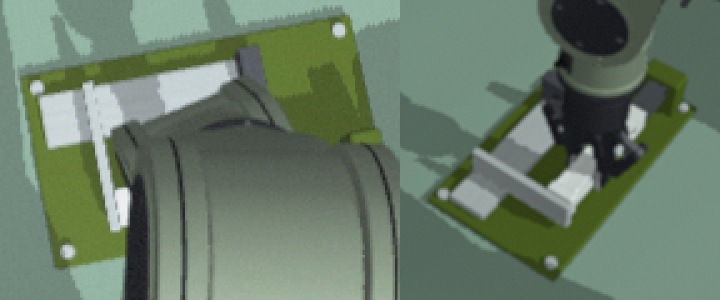

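The pull force rose and the tool stopped moving at about 41 mm, so the slide is blocked at the next hole. The pictures show the plate out near the end of the bed. I'll release, rise and check the buttons.

Emit:
apply_moves:
  rows:
    - [[0, 0, 0], [0.1, -0.8, 0.3], 0.1]
    - [[0, 0, 0], [0, 0, 0], 1]
    - [[0, 0, 0], [0, 0, 0], 1]
    - [[0, 0, 0], [0, 0, 0], 1]
    - [[0, 0, 0], [0, 0, 0], 1]
    - [[0, 0, 0], [0, 0, 20], 1]
    - [[0, 0, 0], [0, 0, 40], 1]
    - [[0, 0, 0], [0, 0, 40], 1]

```text
time_s: 6.55
tcp_pos: [0.4837, -0.0514, 0.128]
ee_rot: [-0.0, 0.644, 0.765, -0.0]
wrist_force: [0.0, -1.2, 1.1]
width: 0.0856
```

Emit:
apply_moves:
  rows:
    - [[0, 0, 0], [0, 0, 40], 1]
    - [[0, 0, 0], [0, 0, 40], 1]
    - [[0, 0, 0], [0, 0, 20], 1]
    - [[0, 0, 0], [0, 0, 0], 1]
    - [[0, 0, 0], [0, 0, 0], 1]

```text
time_s: 7.05
tcp_pos: [0.484, -0.0516, 0.2267]
ee_rot: [0.0, 0.644, 0.765, -0.0]
wrist_force: [-0.6, 0.3, -0.0]
width: 0.0851
```

```bash
python3 - <<'E'
from h import *
import pickle
s=sensors.state(); print(s['time_s'],s['tcp_pos'],s['ee_rot'])
c=cam('wrist','w6.png'); pickle.dump(c,open('c6.pkl','wb'))
E
```

```text
7.05 [ 0.48401621 -0.05161534  0.22673494] [ 8.56877504e-05  6.43799004e-01  7.65194637e-01 -4.71769688e-05]
```

View pics/w6.png

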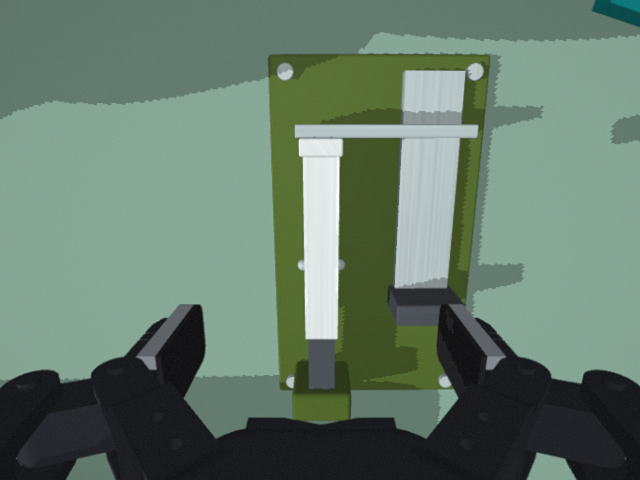

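Both buttons are out again, at (301,265) and (341,265). The plate is near row 131 and the bottom of the fence face is at about row 290. Next I'll measure the nest and the long bar.

```bash
python3 - <<'E'
from h import *
import pickle
c=pickle.load(open('c6.pkl','rb')); im=c['image']
g=cv2.cvtColor(im,cv2.COLOR_BGR2GRAY).astype(int)
print('col425 rows 120-145',g[120:145,425]); print('rows 282-330',g[282:330,425])
for r in(180,230,270):
    w=np.where(im[r,370:480].max(axis=1)>150)[0]+370
    # bed: low-saturation
    h=cv2.cvtColor(im,cv2.COLOR_BGR2HSV)[r,380:480,1]; q=np.where(h<45)[0]+380
    print(r,q.min(),q.max(),onz(c,[[q.min(),r],[q.max(),r]],0.020).round(4).tolist())
b=onz(c,[[297.5,265],[345,265],[321.2,265]],0.047); print('btn',b)
y=np.array([-.170,.985]);x=np.array([.985,.170]);T=b[2,:2]
print('nest pred',T+95*x/1e3+36*y/1e3)
for n,px,z in(('fence top edge',[425,306],.06),('fence bottom',[425,290],.02),('plate top far',[425,125],.061),('plate 137',[425,137],.061),('plate 137 low',[425,137],.023)):
    p=onz(c,[px],z)[0,:2]-T; print(n,'local rel axis',(p@x*1e3).round(1),(p@y*1e3).round(1))
E
```

```text
col425 rows 120-145 [143 143 143 142 133 177 199 195 192 192 191 192 192 192 191 188 180 166
 172 195 198 198 196 197 195]
rows 282-330 [139 139 139 139 139 125  79  46  42  47  43  43  47  45  44  48  45  43
  44  45  43  46  47  57  71  79  81  81  82  84  81  82  81  80  82  80
  81  79  80  82  82  81  80  79  90  93  95  95]
180 398 456 [[0.5476, -0.0115, 0.02], [0.5986, -0.0025, 0.02]]
230 396 451 [[0.556, -0.0564, 0.02], [0.606, -0.0477, 0.02]]
270 394 448 [[0.5627, -0.0948, 0.02], [0.6133, -0.086, 0.02]]
btn [[ 0.47210019 -0.0960758   0.047     ]
 [ 0.51278489 -0.08900848  0.047     ]
 [ 0.49239939 -0.09254762  0.047     ]]
nest pred [ 0.57985439 -0.04093762]
fence top edge local rel axis 89.5 -32.8
fence bottom local rel axis 99.8 -34.5
plate top far local rel axis 78.5 116.7
plate 137 local rel axis 79.1 107.9
plate 137 low local rel axis 88.9 107.6
```

Emit:
apply_moves:
  rows:
    - [[0, 0, -0.02], [12, 31, 0], 1]
    - [[0, 0, -0.02], [12, 31, 0], 1]
    - [[0, 0, -0.02], [12, 31, 0], 1]
    - [[0, 0, -0.02], [12, 31, 0], 1]
    - [[0, 0, -0.02], [12, 31, 0], 1]
    - [[0, 0, -0.02], [12, 31, 0], 1]
    - [[0, 0, -0.02], [12, 31, 0], 1]
    - [[0, 0, -0.02], [12, 31, 0], 1]

```text
time_s: 7.9
tcp_pos: [0.5801, 0.1977, 0.2255]
ee_rot: [-0.0, 0.703, 0.711, -0.001]
wrist_force: [0.1, -0.6, -1.8]
width: 0.0855
```

Emit:
apply_moves:
  rows:
    - [[0, 0, 0], [14, 31, 0], 1]
    - [[0, 0, 0], [14, 31, -20], 1]
    - [[0, 0, 0], [0, 0, -20], 1]
    - [[0, 0, 0], [0, 0, 0], 1]
    - [[0, 0, 0], [0, 0, 0], 1]
    - [[0, 0, 0], [0, 0, 0], 1]

```text
time_s: 8.5
tcp_pos: [0.6085, 0.2579, 0.1878]
ee_rot: [0.0, 0.703, 0.711, 0.0]
wrist_force: [0.4, 0.2, 0.4]
width: 0.0853
```

```bash
python3 - <<'E'
from h import *
import pickle
s=sensors.state(); print(s['time_s'],s['tcp_pos'],s['ee_rot'])
c=cam('wrist','w7.png'); pickle.dump(c,open('c7.pkl','wb')); im=c['image']
h=cv2.cvtColor(im,cv2.COLOR_BGR2HSV)
w=((h[...,1]<40)&(h[...,2]>110)).astype(np.uint8)*255
for k in cv2.findContours(w,0,1)[0]:
    if cv2.contourArea(k)>800:
        P=onz(c,k.reshape(-1,2),0.024)[:,:2]*1000
        print(cv2.boundingRect(k),cv2.minAreaRect(P.astype(np.float32)))
E
```

```text
8.5 [0.60849897 0.25788355 0.1877862 ] [2.63315162e-04 7.03143916e-01 7.11047430e-01 3.41000748e-04]
(302, 128, 45, 164) ((612.9188232421875, 264.5845642089844), (30.910987854003906, 131.29867553710938), 3.0006885528564453)
(91, 126, 77, 118) ((455.87359619140625, 285.3011779785156), (93.30412292480469, 37.57127380371094), 66.4979476928711)
```

View pics/w7.png

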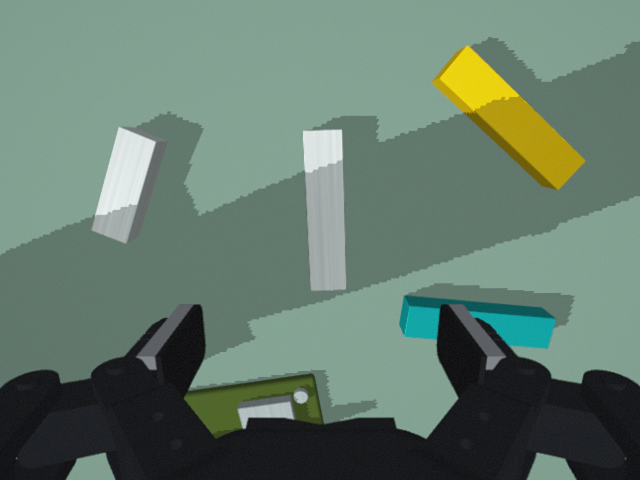

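The long bar's top face is at (324,209) px and measures 30.9 x 131.3 mm, which matches the size given. It is centred at (0.613, 0.265) and turned 3.0°. The turquoise bar is clear of the fingers' path.

Emit:
apply_moves:
  rows:
    - [[0, 0, 0.041], [4.4, 6.7, -10], 1]
    - [[0, 0, 0], [0, 0, -40], 1]
    - [[0, 0, 0], [0, 0, -40], 1]
    - [[0, 0, 0], [0, 0, -40], 1]
    - [[0, 0, 0], [0, 0, -25], 1]
    - [[0, 0, 0], [0, 0, -15], 1]
    - [[0, 0, 0], [0, 0, 0], 1]
    - [[0, 0, 0], [0, 0, 0], 1]

```text
time_s: 9.35
tcp_pos: [0.6131, 0.2655, 0.0179]
ee_rot: [0.0, 0.688, 0.726, 0.001]
wrist_force: [0.6, 0.4, 0.9]
width: 0.0854
```

Emit:
apply_moves:
  rows:
    - [[0, 0, 0], [0, -1, -12.5], 1]
    - [[0, 0, 0], [0, 0, 0], 1]
    - [[0, 0, 0], [0, 0, 0], 0.2]
    - [[0, 0, 0], [0, 0, 0], 0.1]
    - [[0, 0, 0], [0, 0, 0], 0.1]
    - [[0, 0, 0], [0, 0, 0], 0.1]
    - [[0, 0, 0], [0, 0, 0], 0.1]
    - [[0, 0, 0], [0, 0, 0], 0.1]
  newtons: 50

```text
time_s: 10.15
tcp_pos: [0.6128, 0.2642, 0.0048]
ee_rot: [0.0, 0.688, 0.726, 0.0]
wrist_force: [-1.8, 0.2, 5.7]
width: 0.0293
```

Emit:
apply_moves:
  rows:
    - [[0, 0, 0], [0, 0, 0], 0.1]
    - [[0, 0, 0], [0, 0, 10], 0.1]
    - [[0, 0, 0], [0, 0, 30], 0.1]
    - [[0, 0, 0], [0, 0, 30], 0.1]
    - [[0, 0, 0], [0, 0, 20], 0.1]
    - [[0, 0, 0], [0, 0, 0], 0.1]
    - [[0, 0, 0], [0, 0, 0], 0.1]

```text
time_s: 10.85
tcp_pos: [0.6124, 0.2641, 0.0943]
ee_rot: [-0.0, 0.688, 0.726, -0.0]
wrist_force: [-0.0, 0.6, -2.9]
width: 0.029
```

```bash
python3 - <<'E'
from h import *
import pickle
s=sensors.state(); print(s['time_s'],s['tcp_pos'],s['ee_rot'],s['width'],s['wrist_force'])
c=cam('wrist','w8.png'); pickle.dump(c,open('c8.pkl','wb'))
E
```

```text
10.85 [0.61241651 0.26405811 0.09433614] [-2.71959833e-05  6.88108097e-01  7.25608185e-01 -8.75818027e-05] 0.028952473517545384 [-0.01078744  0.63825452 -2.94480949]
```

View pics/w8.png

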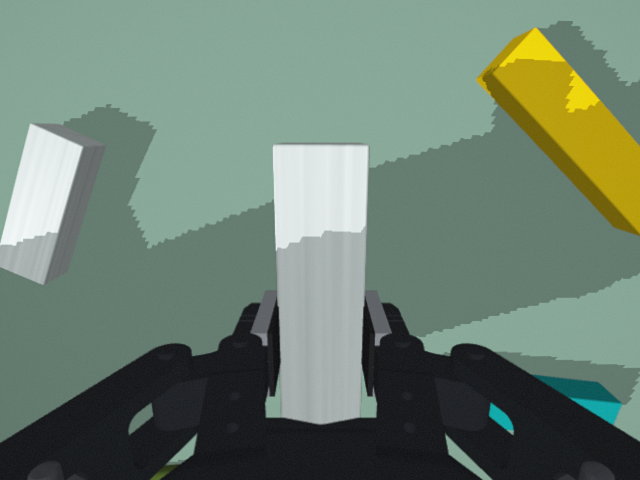

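The bar is held squarely and level, with its far end at row 144, columns 273 to 369. I'll work out how its centre sits relative to the TCP.

```bash
python3 - <<'E'
from h import *
import pickle
c=pickle.load(open('c8.pkl','rb'))
p=onz(c,[[273,144],[369,144],[279,380],[362,380]],0.0943-0.0048+0.024)*1000; print(p.round(1))
e=p[:2].mean(0)[:2]; m=p[2:].mean(0)[:2]; u=(e-m)/np.linalg.norm(e-m); print('width',np.linalg.norm(p[1]-p[0]),'yaw',np.degrees(np.arctan2(-u[0],u[1])))
a=np.radians(3.0); u=np.array([-np.sin(a),np.cos(a)])
ctr=e-65*u; print('center',ctr,'minus tcp',ctr-[612.4,264.1])
E
```

```text
[[595.  328.7 113.5]
 [624.6 330.2 113.5]
 [598.9 244.9 113.5]
 [629.3 246.5 113.5]]
width 29.60972034656396 yaw 2.933378168671681
center [613.18171907 264.53134785] minus tcp [0.78171907 0.43134785]
```

Emit:
apply_moves:
  rows:
    - [[0, 0, 0.012], [-3, -30, 5], 0.1]
    - [[0, 0, 0.012], [-3, -30, 0], 0.1]
    - [[0, 0, 0.012], [-3, -30, 0], 0.1]
    - [[0, 0, 0.012], [-3, -30, 0], 0.1]
    - [[0, 0, 0.012], [-3, -30, 0], 0.1]
    - [[0, 0, 0.012], [-3, -30, 0], 0.1]
    - [[0, 0, 0.012], [-3, -30, 0], 0.1]
    - [[0, 0, 0.012], [-3, -30, 0], 0.1]

```text
time_s: 11.7
tcp_pos: [0.5878, 0.0229, 0.0984]
ee_rot: [-0.001, 0.652, 0.758, -0.001]
wrist_force: [0.7, -0.4, -1.4]
width: 0.029
```

Emit:
apply_moves:
  rows:
    - [[0, 0, 0.012], [-5, -32, 0], 0.1]
    - [[0, 0, 0.014], [-5, -33, 0], 0.1]
    - [[0, 0, 0], [0, 0, 0], 0.1]
    - [[0, 0, 0], [0, 0, 0], 0.1]
    - [[0, 0, 0], [0, 0, 0], 0.1]
    - [[0, 0, 0], [0, 0, 0], 0.1]

```text
time_s: 12.3
tcp_pos: [0.5785, -0.0398, 0.0991]
ee_rot: [-0.0, 0.642, 0.767, -0.0]
wrist_force: [0.3, 0.0, -1.7]
width: 0.0287
```

```bash
python3 - <<'E'
from h import *
import pickle
s=sensors.state(); print(s['time_s'],s['tcp_pos']*1000,np.degrees(2*np.arctan2(s['ee_rot'][2],s['ee_rot'][1]))-90,s['width'])
c=cam('wrist','w9.png'); pickle.dump(c,open('c9.pkl','wb'))
E
```

```text
12.3 [578.52211276 -39.78241736  99.06645839] 10.099848626092282 0.02867537551532982
```

View pics/w9.png

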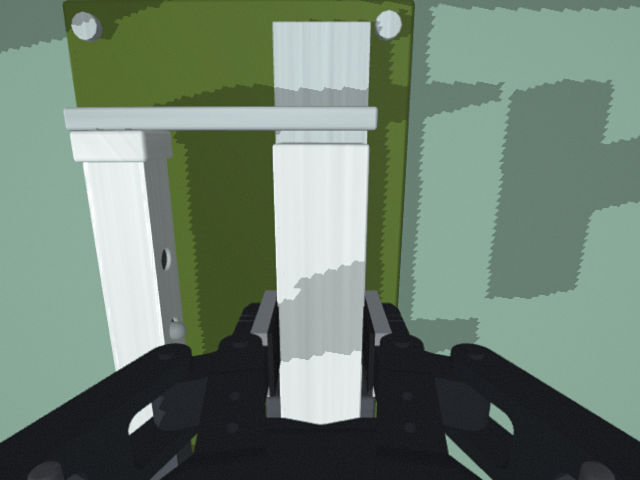

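The bar is above the bed. The plate's top spans rows 108 to 130 almost straight below the camera, and the far button is out at (176,330). I'll measure the bar end against the plate.

```bash
python3 - <<'E'
from h import *
import pickle
c=pickle.load(open('c9.pkl','rb')); g=cv2.cvtColor(c['image'],cv2.COLOR_BGR2GRAY)
print(g[100:150,250],g[100:150,320])
a=np.radians(10.05); y=np.array([-np.sin(a),np.cos(a)]);x=np.array([np.cos(a),np.sin(a)])
print('cam',ray(c,[[0,0]])[0])
o=np.array([578.5,-39.8])
for n,px,z in(('far top edge',[320,108],.061),('near top edge',[320,129.5],.061),('bar end',[321,144],.1183),('plate L',[80,108],.061),('plate R',[370,108],.061),('bar end L',[273,144],.1183),('bar end R',[369,144],.1183)):
    p=onz(c,[px],z)[0,:2]*1000-o; print(n,(p@x).round(1),(p@y).round(1))
E
```

```text
[ 74  76  73  73  72  73 113 180 189 203 202 203 203 203 202 202 201 200
 199 201 199 197 201 200 198 197 196 180 166 131  95  72  73  73  73  73
  72  74  71  71  75  73  73  72  74  71  74  71  73  74] [152 153 152 153 153 150 140 174 189 202 206 204 202 200 203 202 202 201
 201 201 200 200 198 198 196 196 194 181 165 138 148 202 202 203 205 204
 203 204 204 202 203 203 176 131 166 213 225 231 232 231]
cam [0.56739549 0.02765914 0.24284465]
far top edge 0.4 79.4
near top edge 0.4 70.3
bar end 0.9 65.4
plate L -106.3 79.9
plate R 22.5 79.4
bar end L -13.9 65.4
bar end R 15.7 65.4
```

Plate gap is about 4 mm and the bar is square. Lowering it now.

Emit:
apply_moves:
  rows:
    - [[0, 0, 0], [0.5, 0, -25], 0.1]
    - [[0, 0, 0], [0, 0, -25], 0.1]
    - [[0, 0, 0], [0, 0, -12], 0.1]
    - [[0, 0, 0], [0, 0, -7], 0.1]
    - [[0, 0, 0], [0, 0, -3], 0.1]
    - [[0, 0, 0], [0, 0, 0], 0.1]
    - [[0, 0, 0], [0, 0, 0], 0.1]

```text
time_s: 13.05
tcp_pos: [0.5794, -0.0408, 0.0281]
ee_rot: [0.0, 0.643, 0.766, 0.0]
wrist_force: [0.8, 0.3, -2.0]
width: 0.029
```

Emit:
apply_moves:
  rows:
    - [[0, 0, 0], [0, 0, -1.3], 0.1]
    - [[0, 0, 0], [0, 0, -0.7], 0.1]
    - [[0, 0, 0], [0, 0, 0], 0.1]

```text
time_s: 13.35
tcp_pos: [0.5791, -0.0409, 0.0255]
ee_rot: [0.0, 0.643, 0.766, 0.0]
wrist_force: [-0.0, 0.3, -2.3]
width: 0.0289
```

Emit:
apply_moves:
  rows:
    - [[0, 0, 0], [0, 0.8, -0.7], 0.1]
    - [[0, 0, 0], [0, 0, 0], 0.1]

```text
time_s: 13.55
tcp_pos: [0.5791, -0.0401, 0.0248]
ee_rot: [0.0, 0.643, 0.766, -0.0]
wrist_force: [-0.5, -1.2, 1.6]
width: 0.0291
```

Emit:
apply_moves:
  rows:
    - [[0, 0, 0], [0, 0, -0.5], 0.1]
    - [[0, 0, 0], [0, 0, 0], 0.1]

```text
time_s: 13.75
tcp_pos: [0.5791, -0.0401, 0.0247]
ee_rot: [0.0, 0.643, 0.766, -0.0]
wrist_force: [-3.6, 0.1, 12.3]
width: 0.029
```

Touchdown on the bed at the expected height. I'll open, retreat and check.

Emit:
apply_moves:
  rows:
    - [[0, 0, 0], [0, 0, 0], 0.5]
    - [[0, 0, 0], [0, 0, 0], 0.8]
    - [[0, 0, 0], [0, 0, 0], 0.8]
    - [[0, 0, 0], [0, 0, 0], 0.8]
    - [[0, 0, 0], [0, 0, 20], 0.8]
    - [[0, 0, 0], [0, 0, 40], 0.8]
    - [[0, 0, 0], [0, 0, 40], 1]
    - [[0, 0, 0], [0, 0, 40], 1]

```text
time_s: 14.55
tcp_pos: [0.5788, -0.04, 0.1657]
ee_rot: [-0.0, 0.643, 0.766, -0.0]
wrist_force: [0.7, -1.2, -0.6]
width: 0.0854
```

Emit:
apply_moves:
  rows:
    - [[0, 0, 0], [0, 0, 40], 1]
    - [[0, 0, 0], [0, 0, 20], 1]
    - [[0, 0, 0], [0, 0, 0], 1]
    - [[0, 0, 0], [0, 0, 0], 1]
    - [[0, 0, 0], [0, 0, 0], 1]

```text
time_s: 15.05
tcp_pos: [0.5787, -0.0401, 0.2231]
ee_rot: [-0.001, 0.643, 0.766, -0.001]
wrist_force: [-0.0, -0.3, -0.3]
width: 0.0852
```

```bash
python3 - <<'E'
from h import *
import pickle
s=sensors.state(); print(s['time_s'],s['tcp_pos'],s['wrist_force'])
c=cam('wrist','w10.png'); pickle.dump(c,open('c10.pkl','wb'))
t=cam('top','top10.png'); pickle.dump(t,open('t10.pkl','wb'))
E
```

```text
15.05 [ 0.57866868 -0.04008338  0.2231246 ] [-0.04472258 -0.28721987 -0.32998572]
```

View pics/w10.png

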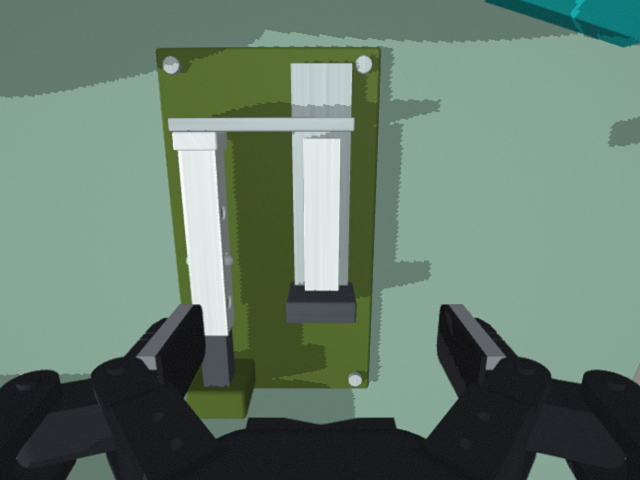

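The bar lies square on the bed, from row 138 to row 290, between the plate and the fence. Both buttons are out, at (188,260) and (229,260). A quick numeric check of the gaps follows.

```bash
python3 - <<'E'
from h import *
import pickle
c=pickle.load(open('c10.pkl','rb')); g=cv2.cvtColor(c['image'],cv2.COLOR_BGR2GRAY)
print(g[114:144,322],g[284:312,322])
a=np.radians(10.05); y=np.array([-np.sin(a),np.cos(a)]);x=np.array([np.cos(a),np.sin(a)]); o=np.array([579.5,-40.5])
f=lambda n,px,z:print(n,[(float(v@x),float(v@y)) for v in (onz(c,[px],z)[:,:2]*1000-o).round(1)])
f('plate near top',[322,130.5],.061);f('plate far top',[322,118.5],.061);f('bar far L',[303,138],.044);f('bar far R',[341,138],.044)
f('bar near L',[305,290.5],.044);f('bar near R',[339,290.5],.044);f('fence top edge',[345,303],.06)
T0=pickle.load(open('c0.pkl','rb'))['top']['image'].astype(int);T1=pickle.load(open('t10.pkl','rb'))['image'].astype(int)
d=np.abs(T0-T1).max(2)
for n,(u,v,w,h) in dict(short=(178,295,50,36),brush=(115,235,35,95),key=(472,225,45,50),bottle=(470,280,48,34)).items(): print(n,(d[v:v+h,u:u+w]>40).sum())
E
```

```text
[150 150 148 151 187 200 201 201 197 198 198 195 196 194 193 185 154 150
 198 202 178 151 147 143 176 225 231 231 230 231] [230 229 230 231 231 233 169  64  39  46  47  44  45  44  41  42  45  48
  62  73  82  83  81  83  85  81  82  81]
plate near top [(0.7648559455775636, 71.36150920056635)]
plate far top [(0.7711860892233187, 79.99284513014767)]
bar far L [(-14.35282190047584, 65.71298580564743)]
bar far R [(15.914812021046252, 65.73133771904206)]
bar near L [(-14.095052149112542, -64.63203157037381)]
bar near R [(15.958199852292358, -64.67724373745602)]
fence top edge [(20.397830906213837, -69.42484061430395)]
short 0
brush 0
key 0
bottle 0
```

The bar is centred, with clearance at both ends, and the other items have not moved. Handing in.

```bash
python3 -c "
from h import *
print(order.sign_off())"
```

```text
the job is handed in; nothing more can be done
None
```

The job is done and handed in at about 15 s on the robot's clock, against the 51 s limit.

- **Tube:** I pinched both snap buttons flush (27.6 mm finger opening) and dragged the outer tube out about 41 mm by the tool reading, where the slide blocked. Both buttons show out again in the wrist pictures taken after release and at the end.
- **Long bar:** It lies square on the bed at the midpoint between fence and plate, to within about 1 mm. The last measurement gives a gap of about 4 to 5 mm at each end. The gripper is open and about 0.2 m above it.
- **Other items:** The short bar, chuck key, oil bottle and brush show no change between the first and last top pictures.
- **Small disagreement:** The camera put the stop plate 1 to 2 mm farther out than the given sizes predict. That is within the calibration error of about 2 mm plus the 1 mm of play. No check failed.

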